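Pop the tall clipper battery out of its charger and trap it

ROBOT

A 6-joint arm with a two-finger parallel gripper is mounted at the origin on a cart in front of the work surface, level with it; the furniture and walls round the work are solid. World frame = base frame: x ahead of the robot, y to its left, z up, the work surface at z = 0. Lengths are in mm, angles in rad, forces in N, time in s.
With the tool pointing down it reaches from about 300 to 775 mm from the base axis. Payload 14.6 kg.
Tool frame: the origin (TCP) lies between the finger pads; the fingertips stand 11 mm ahead of it and the grasp point (between the pads) lies 8 mm behind it; z points along the fingers, x is the direction in which the jaws open and shut, and the axes are right-handed (so a half turn about z gives the same grasp; the last joint's range is limited). The gripper opens to 85 mm and grips with 20 to 120 N. Pads are 22 mm wide; open, the fingers measure 114 mm over their backs; the gripper's body (76 mm by 85 mm) begins 54 mm behind the grasp point. The pads swing forward as they close: fully open they stand 13 mm farther back than shut.
Start: joints at [-1.18, 0.3, 1.521, -0, 1.321, -0.067], TCP at [243.079, -493.358, 242.281] pointing down, gripper open.
Joint ranges: [-3.03, 3.03], [-0.79, 2.21], [0.23, 2.52], [-1.04, 4.18], [0, 3.07], [-2.55, 2.55]. Speed limits (rad/s): [2.22, 2.22, 2.57, 3.14, 3.14, 3.14].

INTERFACE

Orientations are given as [roll, pitch, yaw] about the fixed x, y, z axes, in that order (R = Rz(yaw) Ry(pitch) Rx(roll)).
In Python, from cell import ctrl, viewer gives the robot as it stands.
- The arm moves only by the shell command python3 -m jog 'ROWS'. ROWS is JSON, a list of rows, each an object with "rotation": the turn, a rotation vector about the tool's x, y, z in degrees, a list of three; "offset": the shift along the tool's x, y, z in cm, a list of three; "fingers": the opening, from 0 (shut) to 1 (fully open). In form: [{"rotation": [rx, ry, rz], "offset": [tx, ty, tz], "fingers": fingers}, ...]. A call has 1 to 5 rows; each row shifts and turns the commanded pose from where the row before left it, along the tool's axes as they then stand; what a row does not reach is not made up. A row lasts 1/12 s, in which the tool goes at most 41.7 mm and 7.16 degrees, less where a joint would pass 70% of its speed; a pose out of reach is approached as far as the arm can. A call is refused whole if a number of a shift passes 4.17 or a number of a turn 7.16, either way. A call with a gripper value outside its range is refused whole. The fingers move at their own pace and stop on an object; the grip force is fixed at half the most. Time passes only in rows, so rows that do not move let the fingers close. It gives the time, the measured TCP pose, the force and the opening at its end, in the units of the state.
- ctrl.observe(): the state, without advancing time (a new reading comes with each control period).
- viewer.capture(name): name is "scene" or "top" or "wrist"; returns a dict with "img" (420x560x3 uint8, red, green, blue), "K" (3x3 intrinsics, pixels), "extrinsics" (4x4, takes a point from world to camera coordinates); the wrist camera has in their place "tool_from_camera" (4x4, takes a point from camera to tool coordinates, whose origin is the TCP and whose axes are the tool frame's). Camera axes: x right, y up, looking along -z (the intrinsics and any distortion apply to the point x, -y, -z); pixel columns grow to the right and rows downward; lengths in mm; the calibration is good to about 2 mm. The wrist camera is an equidistant fisheye: a pixel r from the principal point sees the ray r / f radians off the axis. A picture is of the moment at which its call begins: read the wrist's pose just before it. There is no depth.
- ctrl.sign_off(): hands the job in, once; it reports no verdict.
The state is a dict: "time": time; "q": joint angles; "joint_velocities": joint speeds; "joint_efforts": joint torques, N m; "ee_pos": TCP position; "ee_rot": TCP orientation; "contact_force": force on the tool from outside, world axes, zero at the start; "ft_torque": the same for the moment, N m; "grip_width": finger opening in mm.
Only numpy, scipy, OpenCV 4.12 (cv2) and the standard library are available. Lean on these libraries where they do the work, as an engineer would, in place of code of your own. Each camera call takes 0.05 s, during which the arm holds its last target.

TASK

The charging dock for the hair clippers holds two battery packs, each with its own eject key behind it. With one fingertip press the eject key behind the taller pack right down, having the other finger waiting 1 to 3 cm in front of that pack, so that it pops out of its seat against that finger and is stopped there before it slides away down the ramp; finish while still holding the key down and the pack trapped against the finger. Do not pinch or lift the pack, and leave the flat pack, its key and the things beside the dock alone.

Things in the scene. Friction and masses are not known exactly. Their poses are not given: they have to be found in the camera images.
- dock: Grey two-lane charging dock, fixed, 150 mm wide (y), 160 mm deep (x from -90 to +70 mm). Origin on the worktop midway between the seats, z up. Packs pop out towards its -x (front). Lanes lie along x at y = +35 mm (left) and -35 mm (right); their deck is level, 30 mm above the worktop, to x = -54 mm, then a ramp drops to the worktop. Lane guides stand 9 mm above the deck, 37 mm apart.
- seat_left (a point): Centre of the left lane's seat, on the deck. Behind it a spring pusher (2.0 N, falling to 1.4 N over its 42 mm stroke) presses the pack forward against a steel stop bar, 6 mm high, just in front of it. The bar sinks with the lane's key: with the key about 6 mm down the pack springs out, in a fraction of a second unless stopped.
- seat_right (a point): The same for the right lane. Behind each seat, from x = 24 to 70 mm of the dock, is the spring housing, its top 17 mm above the deck; the key stands on it.
- pack_tall: The taller battery pack, loose, a black block 36 (x) by 34 (y) by 44 mm high, 120 g, sitting in the left or the right seat. Origin at the centre of its underside; axes parallel to the dock's. Seated, its origin is at dock x = 0, front face at x = -18 mm, rear face at x = +18 mm.
- pack_flat: The flat battery pack in the other seat, loose, the same footprint but 22 mm high. Origin at the centre of its underside. To be left alone.
- key_left_top (a point): Centre of the top of the left eject key (dock y = +35 mm), black, with three grey ribs, 24 mm along x by 26 mm along y. It lies at dock x = +38 mm, i.e. 38 mm behind the seat's centre, and 60 mm above the worktop (30 mm above the deck) when up. It moves with the key.
- key_right_top (a point): The same for the right key (dock y = -35 mm).
- key_left (a joint): Travel of the left key: 0 up, 0.010 m fully down (straight down; 2 N at first, 5 N at the bottom).
- key_right (a joint): The same for the right key.
- hair_clipper: Black hair clipper, 49 x 200 x 41 mm, lying left of the dock; bystander. Origin at the centre of its underside.
- pot_1: Cream pot with dark lid, 61 mm diameter, 48 mm high, right of the dock; bystander. Origin at the centre of its underside.
- flacon_teal: Small flacon, 30 x 38 mm, 90 mm high, right of the dock towards the back; bystander. Origin at the centre of its underside.

How it is judged:
By the outcome, as a careful person would: the job done as asked, in the order asked, and still so for the second after the job is handed in, while the arm keeps its last pose, push and grip.
It also fails if it takes over 29 s, if anything falls off the work surface, if the arm or the gripper's body presses on something with over 40 N, if the wrist force passes 120 N, or if a joint passes its speed limit or range.

## Working session

There is one attempt and no reset: what is moved stays moved. The work goes in short steps, Python scripts to look and compute and a shell command to move; the robot and the scene stay as the last step left them, time stands still between calls to the robot, and variables do not carry over. Pictures are saved under pics/ and viewed, and the job is handed in when it is done.

```bash
ls; mkdir -p pics
python3 - <<'E'
from cell import ctrl, viewer
import cv2,numpy as np
s=ctrl.observe();print(s)
for n in("scene","top"):
    c=viewer.capture(n);cv2.imwrite(f"pics/{n}0.png",c["img"][:,:,::-1])
    np.savez(f"{n}0.npz",K=c["K"],E=c["extrinsics"]);print(n,c["K"],c["extrinsics"])
E
```

```text
pics
{'time': 0.0, 'q': array([-1.17962699e+00,  3.00479316e-01,  1.52160049e+00, -1.37332932e-05,
        1.32069408e+00, -6.66142398e-02]), 'joint_velocities': array([ 9.99525332e-04, -9.47410775e-04,  9.87082551e-04, -1.22824169e-03,
        9.96747002e-05, -2.92762217e-04]), 'joint_efforts': array([-3.74957208e-04, -5.43498695e+01, -3.61793017e+01, -7.99266581e-05,
        4.03808008e-03, -1.04344915e-05]), 'ee_pos': array([ 242.97947822, -493.16497648,  241.70858881]), 'ee_rot': array([-3.14152730e+00,  1.17950078e-03, -1.11300930e+00]), 'contact_force': array([-0.53056303, -0.19586441,  0.08599994]), 'ft_torque': array([0.00499298, 0.0343552 , 0.00374266]), 'grip_width': 85.04375022043943}
scene [[440.33240934   0.         280.54528744]
 [  0.         440.33240934 213.82603007]
 [  0.           0.           1.        ]] [[-7.94970035e-01 -6.06648662e-01 -2.12071525e-04  5.25597246e+02]
 [ 2.98150604e-01 -3.91009614e-01  8.70756969e-01 -2.23269760e+02]
 [-5.28326472e-01  6.92162469e-01  4.91713591e-01 -5.70655422e+02]
 [ 0.00000000e+00  0.00000000e+00  0.00000000e+00  1.00000000e+00]]
top [[496.72532363   0.         288.16972799]
 [  0.         496.72532363 217.3420809 ]
 [  0.           0.           1.        ]] [[ 1.55394325e-02 -9.99823226e-01  1.05850191e-02  2.03904953e+01]
 [ 9.97595934e-01  1.62181021e-02  6.73745125e-02 -6.19747000e+02]
 [-6.75342714e-02  9.51261030e-03  9.97671606e-01 -9.33344721e+02]
 [ 0.00000000e+00  0.00000000e+00  0.00000000e+00  1.00000000e+00]]
```

View pics/scene0.png

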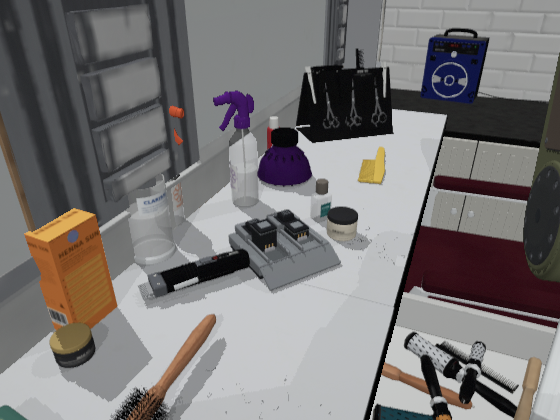

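View pics/top0.png

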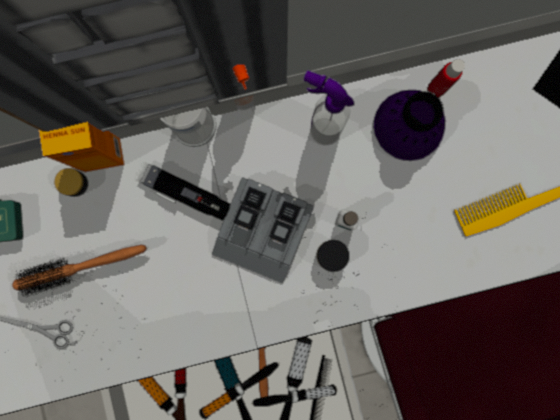

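Run:
```python
import cv2
a=cv2.imread("pics/top0.png")
cv2.imwrite("pics/top0c.png",cv2.resize(a[90:280,240:440],None,fx=4,fy=3.1579*1.0,interpolation=cv2.INTER_CUBIC)[:600])
cv2.imwrite("pics/top0c.png",cv2.resize(a[110:260,220:420],(800,600),interpolation=cv2.INTER_CUBIC))
```

```text
(no output)
```

View pics/top0c.png

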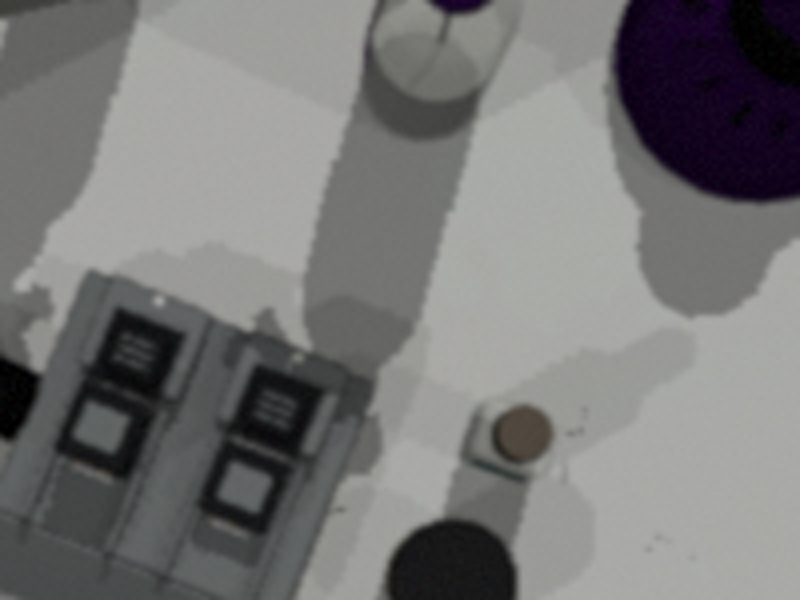

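Run:
```python
import cv2
a=cv2.imread("pics/scene0.png")
cv2.imwrite("pics/scene0c.png",cv2.resize(a[190:295,215:355],(800,600),interpolation=cv2.INTER_CUBIC))
```

```text
(no output)
```

View pics/scene0c.png

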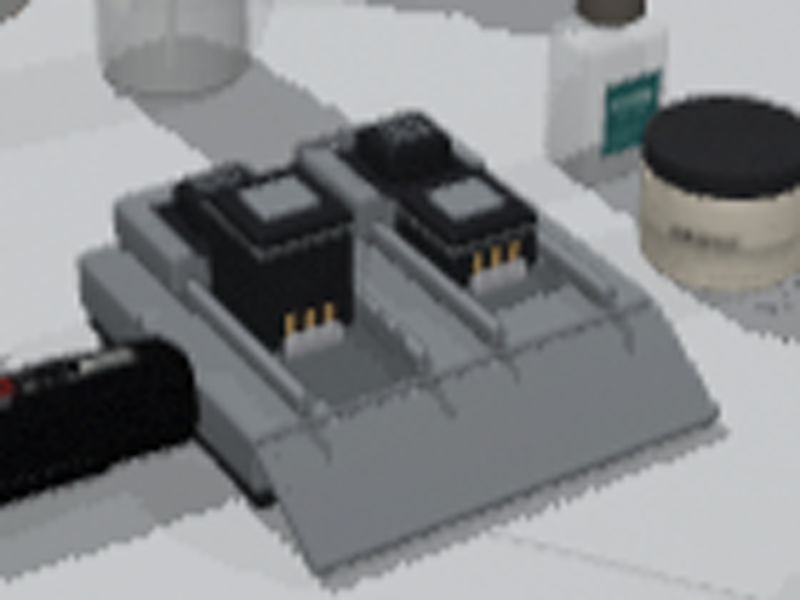

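Run:
```python
import cv2
a=cv2.imread("pics/top0.png")
cv2.imwrite("pics/top0d.png",cv2.resize(a[172:286,194:346],(800,600),interpolation=cv2.INTER_CUBIC))
```

```text
(no output)
```

View pics/top0d.png

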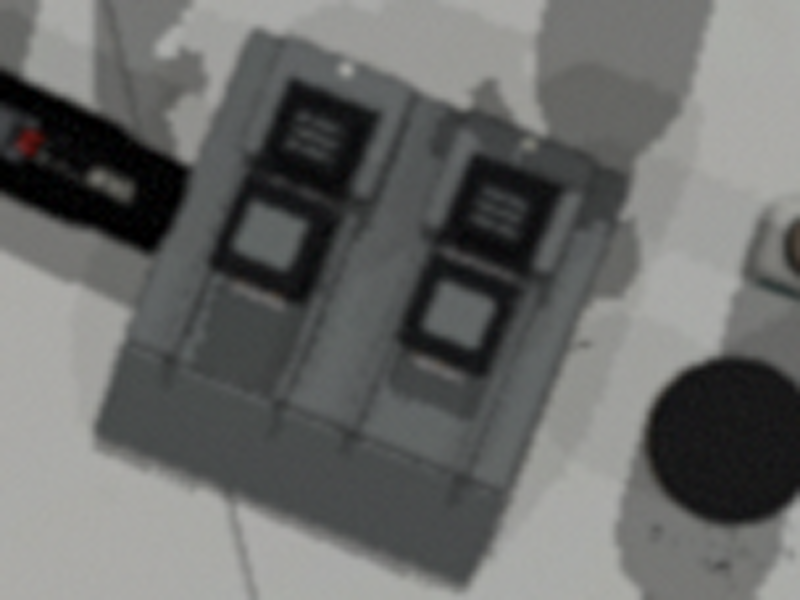

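```bash
cat > fit.py <<'E'
import numpy as np
from scipy.optimize import least_squares
def proj(d,P):
    c=(d["E"]@np.r_[P,1])[:3]; u=np.array([c[0],-c[1],-c[2]]);u=d["K"]@u;return u[:2]/u[2]
T=np.load("top0.npz");S=np.load("scene0.npz")
D=[(-90,75,0),(-90,-75,0),(-54,75,30),(-54,-75,30),(0,35,74),(0,-35,52),(38,35,60),(38,-35,60)]
t=np.array([(95,442),(467,588),(127,342),(505,492),(268,237),(458,313),(313,137),(500,212)])/5.263+[194,172]
s=np.array([(322,575),(718,415),(258,443),(650,305),(283,198),(465,198)])/5.714+[215,190]
def W(p,d): 
    c,q=np.cos(p[2]),np.sin(p[2]);return np.array([p[0]+c*d[0]-q*d[1],p[1]+q*d[0]+c*d[1],d[2]])
def res(p,ws=1,wt=1):
    return np.r_[wt*np.concatenate([proj(T,W(p,d))-u for d,u in zip(D,t)]),ws*np.concatenate([proj(S,W(p,d))-u for d,u in zip(D,s)])]
if __name__=="__main__":
    for a,b in((1,1),(0,1),(1,0)):
        r=least_squares(lambda p:res(p,a,b),[650,30,-.37]);print(r.x,np.degrees(r.x[2]));print(res(r.x).reshape(-1,2).round(1).tolist())
        for d in[(38,35,60),(0,35,30)]:print(W(r.x,d))
E
python3 fit.py
```

```text
[ 6.02977581e+02  7.62139067e+01 -3.57768939e-01] -20.49865025312316
[[-0.4, -1.1], [0.6, -0.6], [-1.6, 0.3], [0.3, 0.8], [0.1, -0.1], [-0.0, 0.0], [-0.3, 0.3], [-0.5, -0.1], [-0.1, 1.3], [0.8, 1.0], [-0.1, -1.1], [1.5, -2.6], [-0.6, -0.7], [-0.1, -0.8]]
[650.82792339  95.69068005  60.        ]
[615.23406671 108.99772204  30.        ]
[ 6.02859549e+02  7.57940865e+01 -3.58345243e-01] -20.531670043512626
[[-0.2, -1.0], [0.8, -0.5], [-1.4, 0.3], [0.5, 0.9], [0.3, -0.1], [0.2, 0.1], [-0.0, 0.3], [-0.3, -0.1], [0.0, 1.2], [1.0, 1.0], [0.1, -1.2], [1.7, -2.7], [-0.4, -0.8], [0.1, -0.9]]
[650.72110816  95.24328034  60.        ]
[615.13492629 108.570833    30.        ]
[ 6.02819490e+02  7.74434877e+01 -3.52942930e-01] -20.222140270486776
[[-0.8, -0.8], [0.2, -0.6], [-2.2, 0.6], [-0.1, 0.7], [-0.6, 0.1], [-0.7, 0.0], [-1.1, 0.4], [-1.2, -0.2], [-0.2, 1.7], [0.6, 1.2], [-0.2, -0.6], [1.2, -2.4], [-0.9, -0.4], [-0.4, -0.5]]
[650.57528098  97.15095954  60.        ]
[614.91761913 110.28607094  30.        ]
```

```bash
python3 -m jog '[{"rotation":[0,0,0],"offset":[-1.9,-2.98,0],"fingers":0.8},{"rotation":[0,0,0],"offset":[-1.9,-2.98,0],"fingers":0.8},{"rotation":[0,0,0],"offset":[-1.9,-2.98,0],"fingers":0.8},{"rotation":[0,0,0],"offset":[-1.9,-2.98,0],"fingers":0.8},{"rotation":[0,0,0],"offset":[-1.9,-2.98,0],"fingers":0.8}]'
python3 -m jog '[{"rotation":[0,0,0],"offset":[-1.9,-2.98,0],"fingers":0.8},{"rotation":[0,0,0],"offset":[-1.9,-2.98,0],"fingers":0.8},{"rotation":[0,0,0],"offset":[-1.9,-2.98,0],"fingers":0.8},{"rotation":[0,0,0],"offset":[-1.9,-2.98,0],"fingers":0.8},{"rotation":[0,0,0],"offset":[-1.9,-2.98,0],"fingers":0.8}]'
```

```text
time: 0.52
ee_pos: [335.2, -340.7, 242.0]
ee_rot: [3.142, 0.0, -1.113]
contact_force: [1.5, -0.8, 0.4]
grip_width: 68.5
time: 0.93
ee_pos: [426.9, -189.5, 242.2]
ee_rot: [3.141, 0.0, -1.113]
contact_force: [0.5, -0.9, 0.3]
grip_width: 68.3
```

```bash
python3 -m jog '[{"rotation":[0,0,0],"offset":[-1.9,-2.98,0],"fingers":0.8},{"rotation":[0,0,0],"offset":[-1.9,-2.98,0],"fingers":0.8},{"rotation":[0,0,0],"offset":[-1.9,-2.98,0],"fingers":0.8},{"rotation":[0,0,0],"offset":[-1.9,-2.98,0],"fingers":0.8},{"rotation":[0,0,0],"offset":[-1.9,-2.98,0],"fingers":0.8}]'
python3 -m jog '[{"rotation":[0,0,0],"offset":[-1.9,-2.98,0],"fingers":0.8},{"rotation":[0,0,0],"offset":[-1.9,-2.98,0],"fingers":0.8},{"rotation":[0,0,0],"offset":[-1.9,-2.98,0],"fingers":0.8},{"rotation":[0,0,0],"offset":[-1.9,-2.98,0],"fingers":0.8},{"rotation":[0,0,0],"offset":[-1.9,-2.98,0],"fingers":0.8}]'
python3 -m jog '[{"rotation":[0,0,-7.1],"offset":[0,0,0],"fingers":0.8},{"rotation":[0,0,-7.1],"offset":[0,0,0],"fingers":0.8},{"rotation":[0,0,-7.1],"offset":[0,0,0],"fingers":0.8},{"rotation":[0,0,-7.1],"offset":[0,0,0],"fingers":0.8},{"rotation":[0,0,-7.1],"offset":[0,0,0],"fingers":0.8}]'
python3 -m jog '[{"rotation":[0,0,-7.0],"offset":[0,0,0],"fingers":0.8},{"rotation":[0,0,-0.8],"offset":[0,0,0],"fingers":0.8},{"rotation":[0,0,0],"offset":[0,0,0],"fingers":0.8}]'
python3 - <<'E'
from cell import ctrl, viewer
import cv2,numpy as np
s=ctrl.observe();c=viewer.capture("wrist");cv2.imwrite("pics/w1.png",c["img"][:,:,::-1])
np.savez("w1.npz",K=c["K"],X=c["tool_from_camera"],p=s["ee_pos"],r=s["ee_rot"]);print(s["ee_pos"],np.degrees(s["ee_rot"]),c["K"],c["tool_from_camera"])
E
```

```text
time: 1.35
ee_pos: [518.6, -38.4, 242.1]
ee_rot: [3.141, 0.0, -1.113]
contact_force: [0.5, 0.1, 0.3]
grip_width: 68.2
time: 1.77
ee_pos: [610.2, 112.7, 241.9]
ee_rot: [3.141, 0.0, -1.113]
contact_force: [0.3, -0.1, 0.3]
grip_width: 68.1
time: 2.18
ee_pos: [609.6, 111.0, 241.7]
ee_rot: [3.141, 0.001, -0.487]
contact_force: [-0.6, -0.1, -0.7]
grip_width: 68.4
time: 2.43
ee_pos: [609.7, 110.9, 242.0]
ee_rot: [3.141, 0.001, -0.36]
contact_force: [0.5, 0.4, 0.0]
grip_width: 68.0
[609.6626138  110.91478229 241.95669468] [ 1.79984014e+02  3.29559756e-02 -2.06174682e+01] [[325.1922621    0.         278.15774181]
 [  0.         325.1922621  212.7294104 ]
 [  0.           0.           1.        ]] [[ 9.99999739e-01  3.50344164e-04  6.32556775e-04 -2.23680501e-01]
 [ 5.02776063e-04 -9.65600544e-01 -2.60029491e-01 -6.51257514e+01]
 [ 5.19697351e-04  2.60029741e-01 -9.65600468e-01 -1.30812692e+02]
 [ 0.00000000e+00  0.00000000e+00  0.00000000e+00  1.00000000e+00]]
```

View pics/w1.png

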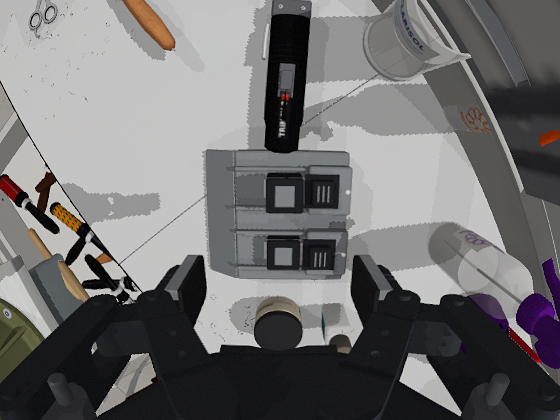

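Run:
```python
import cv2
a=cv2.imread("pics/w1.png")
cv2.imwrite("pics/w1c.png",cv2.resize(a[140:290,180:380],(800,600),interpolation=cv2.INTER_CUBIC))
```

```text
(no output)
```

View pics/w1c.png

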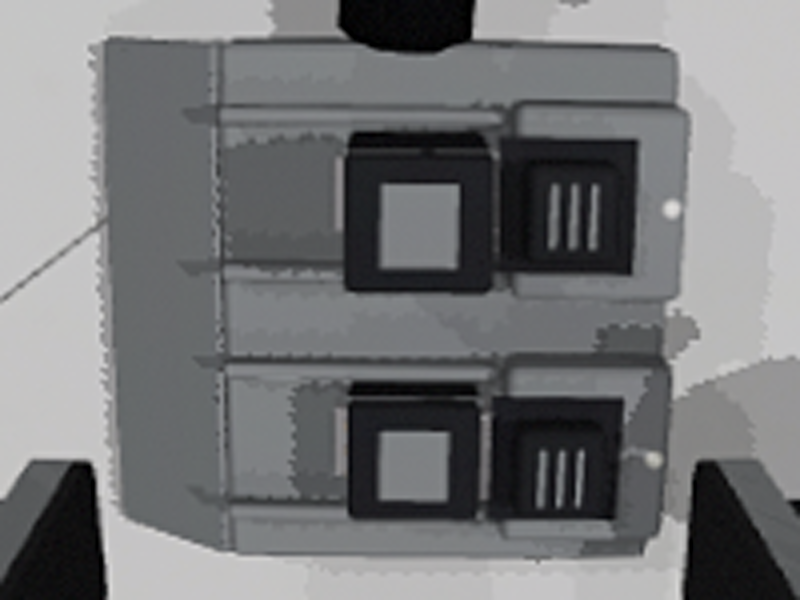

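```bash
cat > fitw.py <<'E'
import numpy as np,cv2
from fit import *
from scipy.spatial.transform import Rotation as R
w=np.load("w1.npz")
Rt=R.from_euler("xyz",w["r"]).as_matrix()
def pw(P):
    t=Rt.T@(P-w["p"]); X=w["X"]; c=X[:3,:3].T@(t-X[:3,3]); v=np.array([c[0],-c[1],-c[2]])
    th=np.arctan2(np.hypot(v[0],v[1]),v[2]);n=np.hypot(v[0],v[1]);f=w["K"][0,0]
    return w["K"][:2,2]+f*th*v[:2]/n
u=np.array([(104,38),(120,515),(218,42),(230,550),(420,226),(414,466),(574,216),(562,478)])/4+[180,140]
def rw(p,D=D):return np.concatenate([pw(W(p,d))-q for d,q in zip(D,u)])
if __name__=="__main__":
    r=least_squares(rw,[603,76,-.357]);print(r.x,np.degrees(r.x[2]));print(r.fun.reshape(-1,2).round(1).tolist())
    print(W(r.x,(-6,35,0)),W(r.x,(38,35,60)))
    r=least_squares(lambda p:np.r_[rw(p),res(p)],[603,76,-.357]);print(r.x,W(r.x,(-6,35,0)),np.degrees(r.x[2]))
E
python3 fitw.py
```

```text
[ 6.02738064e+02  7.66224002e+01 -3.72963462e-01] -21.369232262022898
[[0.7, -0.8], [1.8, -0.8], [-0.7, -0.3], [-0.7, 2.0], [0.1, -0.0], [0.0, -0.1], [-0.2, 0.0], [-0.7, 0.0]]
[609.90374097 111.40246747   0.        ] [650.87881225  95.36989019  60.        ]
[ 6.02780312e+02  7.64544305e+01 -3.67211055e-01] [609.74580238 111.27514198   0.        ] -21.03964365379015
```

```bash
python3 -m jog '[{"rotation":[0,0,0.4],"offset":[0,-0.03,3.5],"fingers":0.8},{"rotation":[0,0,0],"offset":[0,0,3.5],"fingers":0.8},{"rotation":[0,0,0],"offset":[0,0,3.5],"fingers":0.8},{"rotation":[0,0,0],"offset":[0,0,3.0],"fingers":0.8},{"rotation":[0,0,0],"offset":[0,0,0],"fingers":0.8}]'
python3 - <<'E'
from cell import ctrl, viewer
import cv2,numpy as np
s=ctrl.observe();c=viewer.capture("wrist");cv2.imwrite("pics/w2.png",c["img"][:,:,::-1])
print(s["ee_pos"],np.degrees(s["ee_rot"]))
a=viewer.capture("scene")["img"][:,:,::-1];cv2.imwrite("pics/s2.png",cv2.resize(a[120:300,180:420],(800,600),interpolation=cv2.INTER_CUBIC))
E
```

```text
time: 2.9
ee_pos: [607.1, 110.8, 101.1]
ee_rot: [3.137, 0.008, -0.368]
contact_force: [-0.4, -0.2, -1.5]
grip_width: 68.4
[607.10392691 110.83477605 101.05371242] [179.74094204   0.48615648 -21.0664531 ]
```

View pics/w2.png

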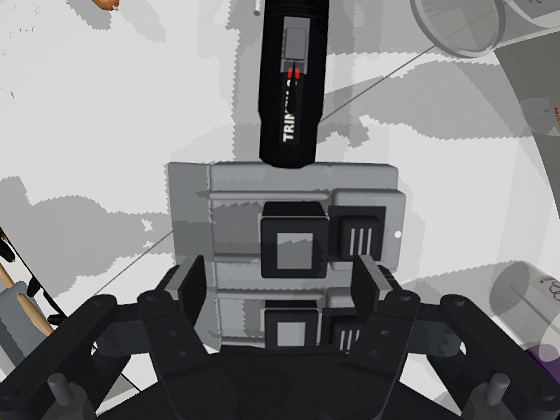

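View pics/s2.png

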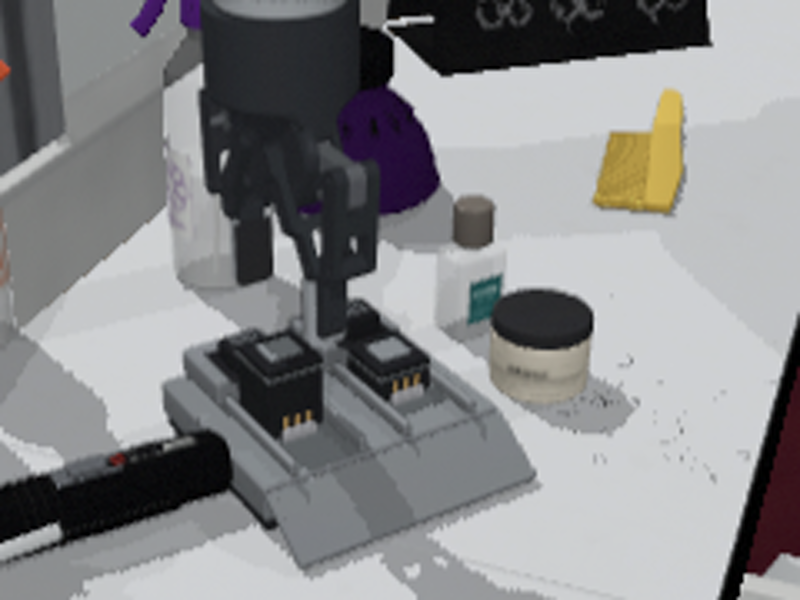

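```bash
python3 -m jog '[{"rotation":[0,0,0],"offset":[0,0,0],"fingers":0.8},{"rotation":[0,0,0],"offset":[0,0,0],"fingers":0.8}]'
python3 - <<'E'
import numpy as np
w=np.load("w1.npz");K=w["K"];X=w["X"]
for px,x in(((203.7,255.5),-34),((188.7,255),None),((353,255.5),34)):
    d=np.array(px)-K[:2,2];th=np.hypot(*d)/K[0,0];n=d/np.hypot(*d)
    v=np.array([np.sin(th)*n[0],-np.sin(th)*n[1],-np.cos(th)]);r=X[:3,:3]@v
    if x is not None:print(X[:3,3]+r*(x-X[0,3])/r[0])
    else:
        for z in(-5,0,5,11):print(X[:3,3]+r*(z-X[2,3])/r[2])
E
```

```text
time: 3.17
ee_pos: [610.9, 111.3, 109.8]
ee_rot: [-3.14, -0.003, -0.365]
contact_force: [0.4, -0.0, 0.6]
grip_width: 68.0
[-34.          -9.10736032   2.85377051]
[-38.6996829 -12.4757795  -5.       ]
[-40.22878151 -10.3833844    0.        ]
[-41.75788012  -8.2909893    5.        ]
[-43.59279845  -5.78011518  11.        ]
[34.         -8.30215561  4.7191237 ]
```

```bash
python3 -m jog '[{"rotation":[0,0,0],"offset":[0.2,0,0.5],"fingers":0.8},{"rotation":[0,0,0],"offset":[0.2,0,0.5],"fingers":0.8},{"rotation":[0,0,0],"offset":[0,0,0.5],"fingers":0.8},{"rotation":[0,0,0],"offset":[0,0,0.5],"fingers":0.8},{"rotation":[0,0,0],"offset":[0,0,0.5],"fingers":0.8}]'
python3 -m jog '[{"rotation":[0,0,0],"offset":[0,0,0],"fingers":0.8},{"rotation":[0,0,0],"offset":[0,0,0],"fingers":0.8},{"rotation":[0,0,0],"offset":[0,0,0],"fingers":0.8},{"rotation":[0,0,0],"offset":[0,0,0],"fingers":0.8}]'
python3 - <<'E'
from cell import ctrl, viewer
import cv2,numpy as np
s=ctrl.observe();c=viewer.capture("wrist")
print(s["ee_pos"],np.degrees(s["ee_rot"]),s["contact_force"])
cv2.imwrite("pics/w3.png",cv2.resize(c["img"][150:330,160:400,::-1],(800,600),interpolation=cv2.INTER_CUBIC))
a=viewer.capture("scene")["img"][:,:,::-1];cv2.imwrite("pics/s3.png",cv2.resize(a[170:290,210:370],(800,600),interpolation=cv2.INTER_CUBIC))
E
```

```text
time: 3.58
ee_pos: [613.5, 109.7, 81.6]
ee_rot: [3.141, 0.0, -0.364]
contact_force: [-0.0, 0.9, -0.2]
grip_width: 68.3
time: 3.92
ee_pos: [613.7, 109.8, 82.6]
ee_rot: [-3.141, -0.0, -0.364]
contact_force: [0.6, -0.6, -0.1]
grip_width: 68.5
[613.73370831 109.81890421  82.5802469 ] [-1.79986416e+02 -2.41930420e-02 -2.08709309e+01] [ 0.56034783 -0.55128103 -0.07765795]
```

View pics/w3.png

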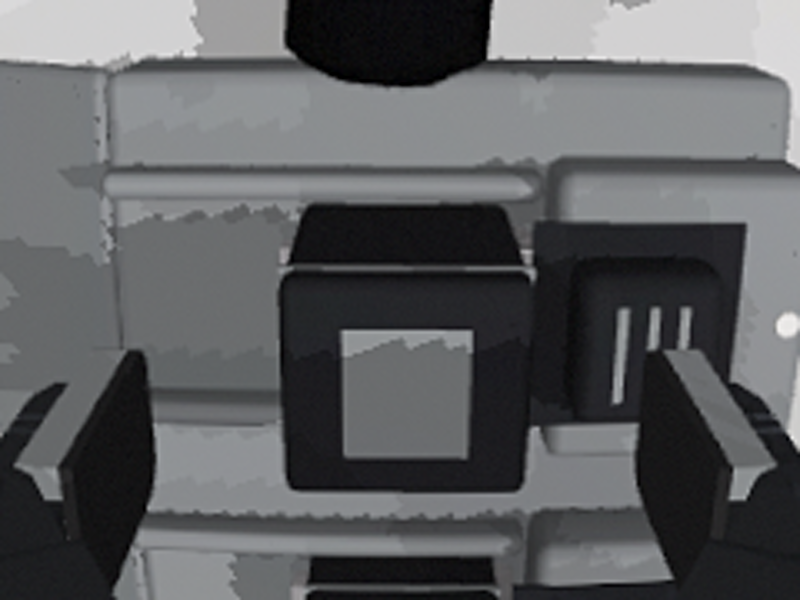

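View pics/s3.png

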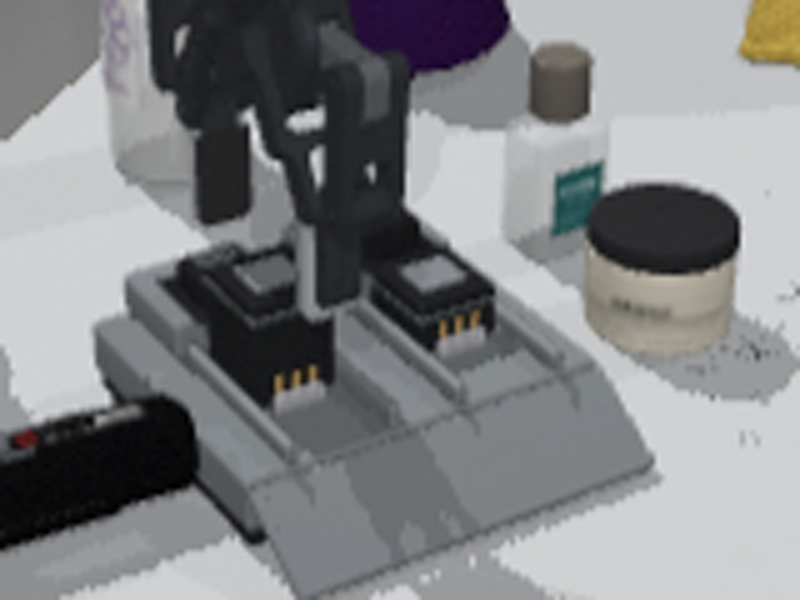

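```bash
python3 -m jog '[{"rotation":[0,0,0],"offset":[0,0,0.4],"fingers":0.8},{"rotation":[0,0,0],"offset":[0,0,0.4],"fingers":0.8},{"rotation":[0,0,0],"offset":[0,0,0.4],"fingers":0.8},{"rotation":[0,0,0],"offset":[0,0,0.3],"fingers":0.8},{"rotation":[0,0,0],"offset":[0,0,0],"fingers":0.8}]'
python3 -m jog '[{"rotation":[0,0,0],"offset":[0,0,0],"fingers":0.8},{"rotation":[0,0,0],"offset":[0,0,0],"fingers":0.8},{"rotation":[0,0,0],"offset":[0,0,0],"fingers":0.8},{"rotation":[0,0,0],"offset":[0,0,0],"fingers":0.8}]'
python3 - <<'E'
from cell import ctrl, viewer
import cv2,numpy as np
s=ctrl.observe();c=viewer.capture("wrist")
print(s["ee_pos"],np.degrees(s["ee_rot"]),s["contact_force"])
cv2.imwrite("pics/w4.png",cv2.resize(c["img"][150:330,160:400,::-1],(800,600),interpolation=cv2.INTER_CUBIC))
E
```

```text
time: 4.43
ee_pos: [613.2, 109.7, 66.2]
ee_rot: [3.141, 0.001, -0.364]
contact_force: [0.5, -0.2, 0.4]
grip_width: 68.6
time: 4.77
ee_pos: [613.7, 109.8, 67.5]
ee_rot: [-3.141, -0.0, -0.364]
contact_force: [-0.1, 0.4, -0.2]
grip_width: 68.3
[613.6882497  109.82025713  67.47257707] [-1.79990761e+02 -1.60623935e-02 -2.08692635e+01] [-0.07248516  0.37944632 -0.22748404]
```

View pics/w4.png

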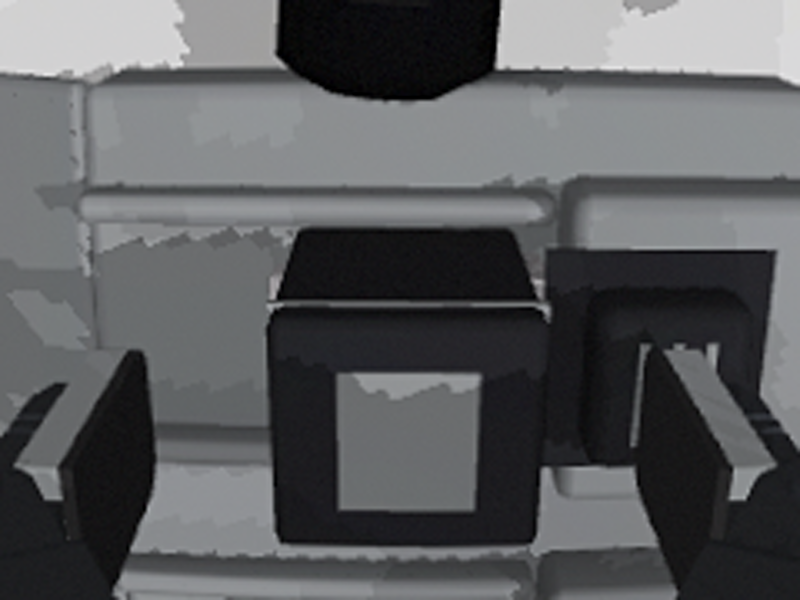

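```bash
python3 -m jog '[{"rotation":[0,0,0],"offset":[0,0,0.2],"fingers":0.8},{"rotation":[0,0,0],"offset":[0,0,0.2],"fingers":0.8},{"rotation":[0,0,0],"offset":[0,0,0],"fingers":0.8}]'
python3 -m jog '[{"rotation":[0,0,0],"offset":[0,0,0.2],"fingers":0.8},{"rotation":[0,0,0],"offset":[0,0,0],"fingers":0.8},{"rotation":[0,0,0],"offset":[0,0,0],"fingers":0.8}]'
python3 -m jog '[{"rotation":[0,0,0],"offset":[0,0,0.2],"fingers":0.8},{"rotation":[0,0,0],"offset":[0,0,0],"fingers":0.8},{"rotation":[0,0,0],"offset":[0,0,0],"fingers":0.8}]'
```

```text
time: 5.07
ee_pos: [613.7, 109.8, 63.1]
ee_rot: [-3.142, -0.0, -0.364]
contact_force: [0.5, 0.2, 1.6]
grip_width: 68.4
time: 5.32
ee_pos: [613.7, 109.8, 61.3]
ee_rot: [-3.141, -0.0, -0.364]
contact_force: [-0.3, 0.9, 1.7]
grip_width: 68.2
time: 5.57
ee_pos: [613.6, 109.8, 59.2]
ee_rot: [-3.142, -0.0, -0.364]
contact_force: [1.3, -0.4, 3.5]
grip_width: 68.4
```

```bash
python3 -m jog '[{"rotation":[0,0,0],"offset":[0,0,0.2],"fingers":0.8},{"rotation":[0,0,0],"offset":[0,0,0],"fingers":0.8},{"rotation":[0,0,0],"offset":[0,0,0],"fingers":0.8}]'
python3 -m jog '[{"rotation":[0,0,0],"offset":[0,0,0.2],"fingers":0.8},{"rotation":[0,0,0],"offset":[0,0,0],"fingers":0.8},{"rotation":[0,0,0],"offset":[0,0,0],"fingers":0.8}]'
python3 -m jog '[{"rotation":[0,0,0],"offset":[0,0,0.2],"fingers":0.8},{"rotation":[0,0,0],"offset":[0,0,0],"fingers":0.8},{"rotation":[0,0,0],"offset":[0,0,0],"fingers":0.8}]'
python3 -m jog '[{"rotation":[0,0,0],"offset":[0,0,0.1],"fingers":0.8},{"rotation":[0,0,0],"offset":[0,0,0],"fingers":0.8},{"rotation":[0,0,0],"offset":[0,0,0],"fingers":0.8}]'
```

```text
time: 5.82
ee_pos: [613.6, 109.8, 57.2]
ee_rot: [3.142, 0.0, -0.364]
contact_force: [0.3, 0.5, 3.8]
grip_width: 68.5
time: 6.07
ee_pos: [613.6, 109.8, 55.3]
ee_rot: [-3.142, -0.0, -0.364]
contact_force: [-0.4, 0.0, 3.3]
grip_width: 68.2
time: 6.32
ee_pos: [613.7, 109.8, 53.7]
ee_rot: [-3.141, -0.0, -0.364]
contact_force: [-2.9, -0.2, 8.9]
grip_width: 68.2
time: 6.57
ee_pos: [613.9, 109.8, 53.5]
ee_rot: [-3.141, -0.001, -0.364]
contact_force: [-6.8, -1.5, 15.5]
grip_width: 68.5
```

Run:
```python
from cell import ctrl, viewer
import cv2,numpy as np
s=ctrl.observe();c=viewer.capture("wrist")
print(s["ee_pos"],np.degrees(s["ee_rot"]),s["contact_force"],s["ft_torque"])
cv2.imwrite("pics/w5.png",cv2.resize(c["img"][150:330,160:400,::-1],(800,600),interpolation=cv2.INTER_CUBIC))
a=viewer.capture("scene")["img"][:,:,::-1];cv2.imwrite("pics/s5.png",cv2.resize(a[170:290,210:370],(800,600),interpolation=cv2.INTER_CUBIC))
```

```text
[613.89188611 109.79761039  53.54380019] [-1.79978072e+02 -5.74776723e-02 -2.08705089e+01] [-6.82647823 -1.47818552 15.46023714] [-0.26754329  0.53043317 -0.13321926]
```

View pics/w5.png

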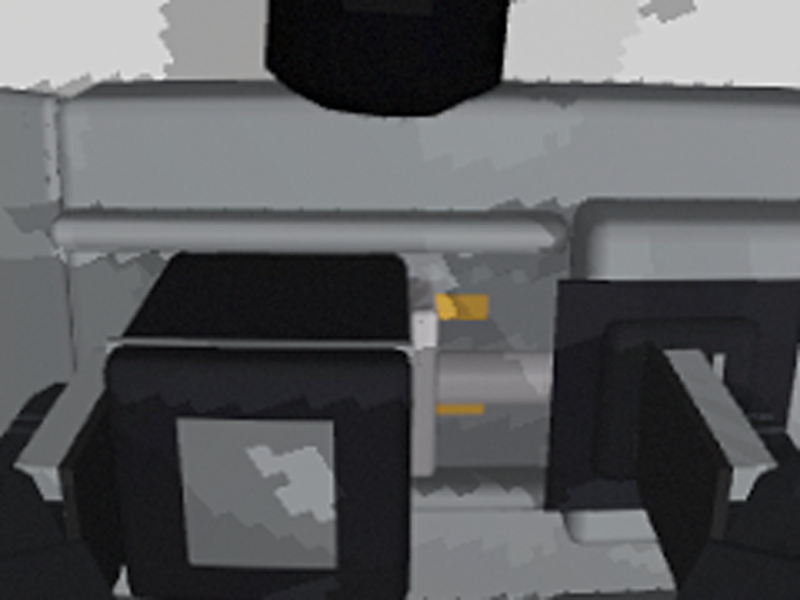

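View pics/s5.png

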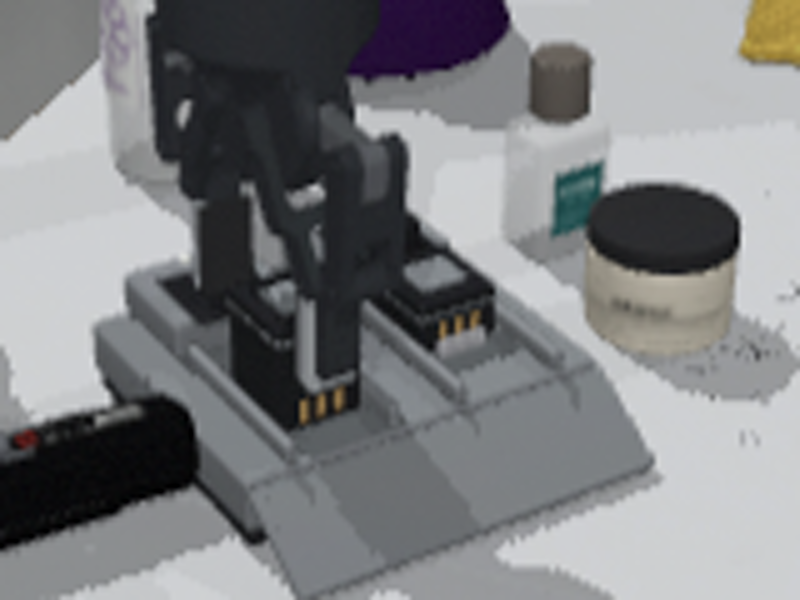

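```bash
for i in 1; do :; done; python3 -m jog '[{"rotation":[0,0,0],"offset":[0,0,0],"fingers":0.8},{"rotation":[0,0,0],"offset":[0,0,0],"fingers":0.8},{"rotation":[0,0,0],"offset":[0,0,0],"fingers":0.8},{"rotation":[0,0,0],"offset":[0,0,0],"fingers":0.8},{"rotation":[0,0,0],"offset":[0,0,0],"fingers":0.8}]'
python3 -m jog '[{"rotation":[0,0,0],"offset":[0,0,0],"fingers":0.8},{"rotation":[0,0,0],"offset":[0,0,0],"fingers":0.8},{"rotation":[0,0,0],"offset":[0,0,0],"fingers":0.8},{"rotation":[0,0,0],"offset":[0,0,0],"fingers":0.8},{"rotation":[0,0,0],"offset":[0,0,0],"fingers":0.8}]'
python3 - <<'E'
from cell import ctrl, viewer
import cv2
c=viewer.capture("wrist")
cv2.imwrite("pics/w6.png",cv2.resize(c["img"][150:330,160:400,::-1],(800,600),interpolation=cv2.INTER_CUBIC))
E
```

```text
time: 7.08
ee_pos: [613.9, 109.8, 53.6]
ee_rot: [-3.141, -0.001, -0.364]
contact_force: [-7.0, -0.5, 15.2]
grip_width: 68.5
time: 7.5
ee_pos: [613.9, 109.8, 53.6]
ee_rot: [-3.141, -0.001, -0.364]
contact_force: [-6.3, -0.0, 14.8]
grip_width: 68.4
```

View pics/w6.png

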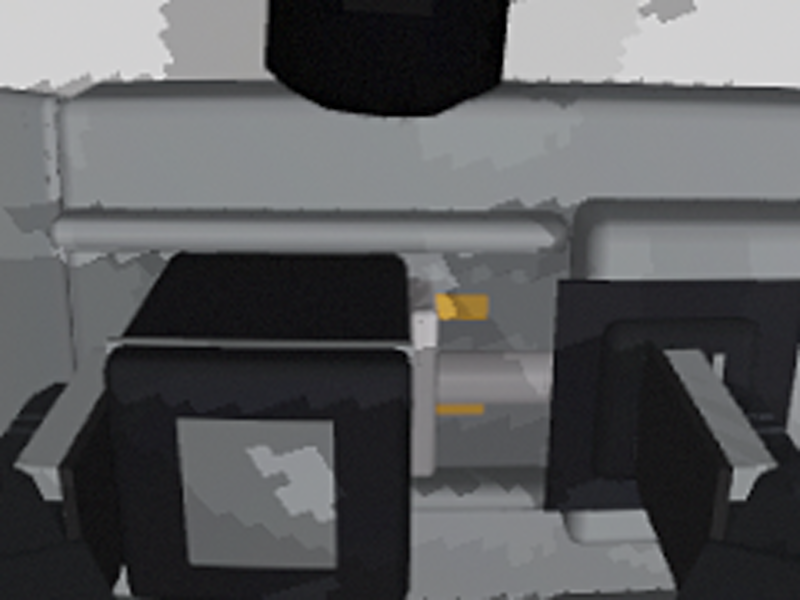

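Nothing has moved for a second: the pack rests on the front finger (label at about 255,490 in the crop), the pusher is behind it (425,400), and the rear finger holds the key down (690,380).

```bash
python3 -c "
from cell import ctrl
print(ctrl.sign_off())"
```

```text
the job is handed in; nothing more can be done
None
```

The taller pack, in the left lane, popped out of its seat and is trapped against the front finger, with its eject key still held down by the rear finger. I handed the job in at about 7.6 s.

- **Press:** the front finger waited about 16 mm in front of the pack, by the picture. The rear fingertip pressed the key down about 10 mm. The force then rose sharply from about 3 N to 15 N at TCP z of about 53.6 mm, so I take the key to be at the bottom. That depth is worked out from the arm position and force; I had no direct reading of the key.
- **Last checks:** over the final second the wrist pictures and the pose did not change. They show the pack on the front finger, the pusher behind it and the rear finger clear of the pack. The vertical force was about 15 N.
- **Unexplained side force:** the wrist sensor also read 6–7 N sideways along −x, more than the pusher's roughly 2 N. Friction at the key could account for it, but I did not confirm that. It stayed steady and well within limits.
- **Left alone:** the flat pack and the flacon and pot looked unmoved in the scene picture taken just after the press, and so did the visible end of the clipper. The flat pack's key was partly hidden behind the gripper, and the arm did not reach into that lane.

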